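# Hold the viewing box lid half open for a lamp change

## Task

A colleague is about to change the lamps in the grey dish viewing box. First pull its dish drawer all the way out to the stop, so that the dish is clear of the lamps, and only then lift the blue lid with the gripper's fingers and hold it half open, at 45 degrees from closed. The lid falls shut by itself, so finish while still holding it steady at that angle, with the drawer still fully out and the other things on the bench left where they are.

Things in the scene. Friction and masses are not known exactly. Their poses are not given: they have to be found in the camera images.
- viewing_box: grey benchtop box fixed to the bench, 180 (x, front to back) x 200 (y) mm, carcass 105 mm high, 117 mm with the lid shut. Origin under its centre on the bench; its own x points from the front to the back, y to the left as one looks along x, z up. White drawer front on its -x side (outer face 90 mm in front of the origin when shut), blue lid on top
- drawer_travel (a joint): how far the drawer is out, m: 0 shut, 0.075 at its stop; it slides along the box's -x with 1.5 N of friction and stays where it is left. It may start a little open
- drawer_handle (a point): middle of the upright dark bar of the drawer's bow handle: round bar 12 mm thick, its middle 52 mm in front of the drawer front, with open space behind it; 60 mm above the bench. The handle reaches from 22 to 90 mm above the bench; its two arms, equally thick, run back level to the drawer front at 28 and 84 mm height. The point moves with the drawer
- lid_angle (a joint): angle of the lid, rad: 0 shut (level), grows as its front edge rises, end stop at 1.35. Half open at 45 degrees is 0.785. The hinge is free: let go anywhere, the lid falls shut
- lid: blue lid, 176x204 mm, 10 mm thick, with a dark window, 0.2 to 0.42 kg with its handle. Origin on the hinge line in the middle, which lies 90 mm behind the box's origin, along the box's y, 105 mm above the bench; its x and y are those of the box when shut
- lid_handle (a point): middle of the dark bow handle on top of the lid near its front edge: level round bar 12 mm thick along the box's y, straight for 100 mm, 39 mm above the lid's top face. In the lid's frame it lies at x = -168 mm, z = +50 mm (155 mm above the bench when shut; 175 mm from the hinge line). It swings with the lid, and the round bar can turn between the fingers
- box_hinge (a point): middle of the lid's hinge line, at the rear top edge of the box, 105 mm above the bench, 90 mm behind the box's origin
- tape_roll: roll of beige tape lying flat, 96 mm across, 25 mm high; origin under its centre
- blue_marker: white marker with a dark blue cap, 130 mm long, lying; origin under its middle
- brown_bottle: small brown dropper bottle with a red rubber teat, 29 mm across, 92 mm high; origin under its centre
- pink_beaker: small clear beaker with pink filling, 52 mm across, 66 mm high; origin under its centre
- small_dish_box: small pale box, 33x33x14 mm; origin under its centre

How it is judged:
By the outcome, as a careful person would: the job done as asked, in the order asked, and still so for the second after the job is handed in, while the arm keeps its last pose, push and grip.
It also fails if it takes over 48 s, if anything falls off the work surface, if the arm or the gripper's body presses on something with over 40 N, if the wrist force passes 120 N, or if a joint passes its speed limit or range.

## Robot

A 6-joint arm with a two-finger parallel gripper is mounted at the origin on a cart in front of the work surface, level with it; the furniture and walls round the work are solid. World frame = base frame: x ahead of the robot, y to its left, z up, the work surface at z = 0. Lengths are in m, angles in rad, forces in N, time in s.
With the tool pointing down it reaches from about 0.275 to 0.775 m from the base axis. Payload 14.6 kg.
Tool frame: the origin (TCP) lies where the fingers leave the gripper's body, on its centre line; the fingertips stand 73 mm ahead of it and the grasp point (between the pads) lies 54 mm ahead of it; z points along the fingers, y is the direction in which the jaws open and shut (so a half turn about z gives the same grasp; the last joint's range is limited). The gripper opens to 85 mm and grips with 20 to 120 N. Pads are 22 mm wide; open, the fingers measure 114 mm over their backs; the gripper's body (76 mm by 85 mm) begins 54 mm behind the grasp point. The pads swing forward as they close: fully open they stand 13 mm farther back than shut.
Start: joints at [1.019, 0.263, -0.048, 1.259, 0, 1.415], TCP at [0.203, 0.484, 0.304] pointing down, gripper open.
Joint ranges: [-2.65, 2.65], [-0.89, 1.7], [-1.18, 1.37], [-2.13, 2.11], [-1.35, 1.29], [-3.14, 3.14]. Speed limits (rad/s): [1.89, 1.89, 2.57, 2.79, 3.14, 3.14].

## Interface

Orientations are given as [roll, pitch, yaw] about the fixed x, y, z axes, in that order (R = Rz(yaw) Ry(pitch) Rx(roll)).
In Python, from workcell import ctrl gives the robot as it stands.
- The arm moves only by the tool send_rows, never from a script. Its argument "targets" is a list of rows, each an object of numbers: "x", "y", "z": the shift along the world's x, y, z in mm; "rx", "ry", "rz": the turn, a rotation vector about the world's x, y, z in rad; "gripper": the opening, from 0 (shut) to 1 (fully open). In form: [{"x": .., "y": .., "z": .., "rx": .., "ry": .., "rz": .., "gripper": ..}, ...]. A call has 1 to 8 rows; each row is the pose to reach, as a shift and turn from the pose measured when the call began; what a row does not reach only later rows make up. A row lasts 1/10 s, in which the tool goes at most 50 mm and 8.59 degrees, less where a joint would pass 70% of its speed; a pose out of reach is approached as far as the arm can. A call with a gripper value outside its range is refused whole. The fingers move at their own pace and stop on an object; "force" is the grip in N (left out, the last holds). Time passes only in rows, so rows that repeat a pose let the fingers close. It gives the time, the measured TCP pose, the force and the opening at its end, in the units of the state.
- ctrl.observe(): the state, without advancing time (a new reading comes with each control period).
- ctrl.snapshot(name): name is "scene" or "top" or "wrist"; returns a dict with "image" (420x560x3 uint8, red, green, blue), "vfov" (degrees; the focal length in pixels is half the picture's height over the tangent of half this angle, whatever the lens; pixels are square), "cx", "cy" (the principal point, pixels), "k1" (the pictures are not rectified: a ray, as slopes to the right and down, at radius r is drawn at 1 + k1 r^2 times it, then the intrinsics apply), "R" (3x3) and "t" (3): a world point X has camera coordinates R X + t; the wrist camera has in their place "hand_eye" (4x4, takes a point from camera to tool coordinates, whose origin is the TCP and whose axes are the flange's). Camera axes: x right, y down, z forward; pixel columns grow to the right and rows downward; lengths in m; the calibration is good to about 2 mm. A picture is of the moment at which its call begins: read the wrist's pose just before it. There is no depth.
- ctrl.close_job(): hands the job in, once; it reports no verdict.
Trained networks look in a picture, given as the dict that the camera call returned (one of the last four; its "shot" number tells which), for a name from the list of things; names that differ only in an ending like _2 or _b are one class to them, and where a whole thing is asked for, a point or a joint stands for the part that bears it (a point fixed in the world has none). Each returns a list of dicts, best first, with "conf" (0 to 1); they miss things now and then, are a little off and sometimes report something else, mostly with a low value. They report only what shows in the picture. A call takes as long as a camera call.
- ctrl.search_frame(picture, name): "position" ([x, y, z] in m, in world coordinates, good to about 4 mm: the middle of the surface that is visible of it).
- ctrl.mark_of(picture, name): "position" ([x, y, z] in m, in world coordinates, good to about 4 mm: a listed point, or the origin of a listed thing).
The state is a dict: "time_s": time; "qpos": joint angles; "joint_vel": joint speeds; "joint_torque": joint torques, N m; "tool_pos": TCP position; "eef_rot": TCP orientation; "contact_force": force on the tool from outside, world axes, zero at the start; "moment": the same for the moment, N m; "finger_gap": finger opening in m.
Only numpy, scipy, OpenCV 4.12 (cv2) and the standard library are available. Lean on these libraries where they do the work, as an engineer would, in place of code of your own. Each camera call takes 0.05 s, during which the arm holds its last target.

## Working session

There is one attempt and no reset: what is moved stays moved. The work goes in short steps, Python scripts to look and compute and a tool call to move; the robot and the scene stay as the last step left them, time stands still between calls to the robot, and variables do not carry over. Pictures are saved under pics/ and viewed, and the job is handed in when it is done.

Besides the shell and the picture viewer there is one more tool, called after "Emit:" by a JSON object that holds its "method" and its "body". send_rows: Moves the arm, as the interface text tells. Its arguments: {"type":"object","properties":{"targets":{"type":"array"},"force":{"type":"number"}},"required":["targets"]}

```bash
mkdir -p pics; cat > h.py <<'E'
import numpy as np, cv2
from workcell import ctrl
def save(p,n): cv2.imwrite(f'pics/{n}.png',cv2.cvtColor(p['image'],cv2.COLOR_RGB2BGR))
E
python3 - <<'E'
from h import *
s=ctrl.observe(); print({k:np.round(v,3).tolist() for k,v in s.items()})
for c in ['scene','top']:
    p=ctrl.snapshot(c); save(p,c+'1')
    print(c,p['vfov'],p['k1'],np.round(p['R'],3).tolist(),np.round(p['t'],3))
    for n in ['viewing_box','drawer_handle','lid_handle','box_hinge','lid','tape_roll','blue_marker','brown_bottle','pink_beaker','small_dish_box']:
        print(n,[(np.round(d['position'],3).tolist(),round(d['conf'],2)) for d in ctrl.mark_of(p,n)[:2]])
E
```

```text
{'time_s': 0.0, 'qpos': [1.019, 0.264, -0.049, 1.259, 0.0, 1.415], 'joint_vel': [0.0, -0.0, -0.0, -0.0, 0.0, 0.0], 'joint_torque': [0.002, -63.762, 38.456, 0.014, -0.0, 0.0], 'tool_pos': [0.203, 0.484, 0.303], 'eef_rot': [-3.141, -0.0, 2.745], 'contact_force': [0.247, -0.774, -0.044], 'moment': [0.016, 0.023, -0.001], 'finger_gap': 0.086}
scene 49.91472633713552 -0.08026061925856182 [[0.794, -0.607, -0.012], [-0.378, -0.478, -0.793], [0.476, 0.634, -0.609]] [-0.387  0.381  1.13 ]
viewing_box [([0.662, 0.009, 0.002], 0.72)]
drawer_handle [([0.511, 0.039, 0.061], 0.66)]
lid_handle [([0.59, 0.028, 0.15], 0.72), ([0.408, 0.561, 0.003], 0.59)]
box_hinge [([0.753, -0.007, 0.106], 0.64)]
lid [([0.755, -0.01, 0.108], 0.62)]
tape_roll [([0.407, 0.373, 0.004], 0.55)]
blue_marker [([0.411, 0.559, 0.0], 0.4)]
brown_bottle [([0.753, -0.006, 0.104], 0.63), ([0.731, -0.272, -0.001], 0.46)]
pink_beaker [([0.608, -0.263, -0.0], 0.83), ([0.731, -0.271, 0.002], 0.62)]
small_dish_box []
top 45.78451473768864 -0.1322182544248629 [[-0.007, -1.0, 0.016], [-0.98, 0.004, -0.197], [0.196, -0.018, -0.98]] [0.133 0.583 1.576]
viewing_box [([0.668, 0.008, 0.0], 0.82)]
drawer_handle [([0.506, 0.039, 0.06], 0.57)]
lid_handle [([0.587, 0.026, 0.152], 0.86)]
box_hinge [([0.753, -0.008, 0.104], 0.86)]
lid [([0.752, -0.01, 0.104], 0.84), ([0.666, 0.006, -0.001], 0.23)]
tape_roll [([0.413, 0.371, -0.004], 0.5)]
blue_marker [([0.412, 0.558, -0.003], 0.61)]
brown_bottle [([0.732, -0.271, -0.002], 0.64)]
pink_beaker [([0.608, -0.261, 0.002], 0.47), ([0.73, -0.268, -0.001], 0.42)]
small_dish_box [([0.439, -0.299, 0.001], 0.41)]
```

View pics/scene1.png

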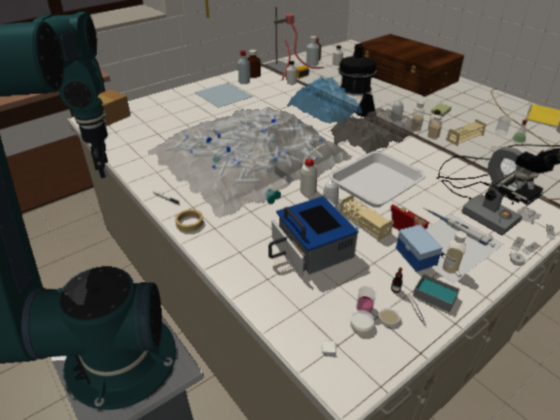

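View pics/top1.png

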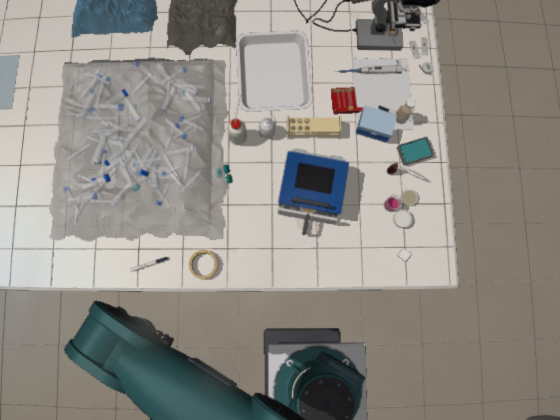

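The scene picture shows the grey box at about (315,235) with its drawer handle at (278,246). In the top picture the lid is at (315,180) and the drawer handle at (308,222). The drawer is already about 15 mm out. The box is near (0.665, 0.008) with yaw about -0.195, and the network results fit the given sizes. Next I move above the drawer handle and look with the wrist camera.

Emit:
{"method": "send_rows", "body": {"targets": [{"x": 45,"y": -60,"rz": 0.05,"gripper": 1},{"x": 75,"y": -110,"rz": 0.1,"gripper": 1},{"x": 105,"y": -150,"rz": 0.15,"gripper": 1},{"x": 130,"y": -195,"rz": 0.2,"gripper": 1},{"x": 160,"y": -235,"rz": 0.2,"gripper": 1},{"x": 190,"y": -275,"rz": 0.2,"gripper": 1},{"x": 215,"y": -315,"rz": 0.2,"gripper": 1},{"x": 240,"y": -355,"rz": 0.2,"gripper": 1}]}}

```text
validation failed for argument at $.ta...
```

Emit:
{"method": "send_rows", "body": {"targets": [{"x": 25,"y": -40},{"x": 45,"y": -80},{"x": 50,"y": -90},{"x": 50,"y": -90}]}}

```text
validation failed for argument at $.ta...
```

Emit:
{"method": "send_rows", "body": {"targets": [{"x": 35,"y": -40,"z": 0,"rx": 0,"ry": 0,"rz": 0.05,"gripper": 1},{"x": 60,"y": -80,"z": 0,"rx": 0,"ry": 0,"rz": 0.1,"gripper": 1},{"x": 90,"y": -120,"z": 0,"rx": 0,"ry": 0,"rz": 0.15,"gripper": 1},{"x": 115,"y": -165,"z": 0,"rx": 0,"ry": 0,"rz": 0.2,"gripper": 1},{"x": 145,"y": -205,"z": 0,"rx": 0,"ry": 0,"rz": 0.2,"gripper": 1},{"x": 170,"y": -245,"z": 0,"rx": 0,"ry": 0,"rz": 0.2,"gripper": 1},{"x": 200,"y": -285,"z": 0,"rx": 0,"ry": 0,"rz": 0.2,"gripper": 1},{"x": 225,"y": -325,"z": 0,"rx": 0,"ry": 0,"rz": 0.2,"gripper": 1}]}}

```text
time_s: 1.9
tool_pos: [0.429, 0.1573, 0.3041]
eef_rot: [3.141, 0.001, 2.945]
contact_force: [1.8, 0.5, -0.1]
finger_gap: 0.0851
```

Emit:
{"method": "send_rows", "body": {"targets": [{"x": 25,"y": -40,"z": 0,"rx": 0,"ry": 0,"rz": 0,"gripper": 1},{"x": 45,"y": -80,"z": 0,"rx": 0,"ry": 0,"rz": 0,"gripper": 1},{"x": 65,"y": -118,"z": 0,"rx": 0,"ry": 0,"rz": 0,"gripper": 1},{"x": 65,"y": -118,"z": 0,"rx": 0,"ry": 0,"rz": 0,"gripper": 1}]}}

```text
time_s: 2.3
tool_pos: [0.4959, 0.0355, 0.3037]
eef_rot: [-3.141, 0.001, 2.94]
contact_force: [-0.5, -0.1, -0.1]
finger_gap: 0.0854
```

```bash
python3 - <<'E'
from h import *
s=ctrl.observe(); print(s['time_s'],s['tool_pos'],s['eef_rot'])
p=ctrl.snapshot('wrist'); save(p,'w1'); print(np.round(p['hand_eye'],3).tolist())
for n in ['viewing_box','drawer_handle','lid_handle','box_hinge']:
    print(n,[(np.round(d['position'],4).tolist(),round(d['conf'],2)) for d in ctrl.mark_of(p,n)[:2]])
E
```

```text
2.3 [0.49588936 0.03545646 0.30366038] [-3.14117684e+00  1.15410377e-03  2.94014749e+00]
[[0.0, -0.948, -0.318, 0.081], [1.0, -0.0, 0.001, 0.0], [-0.001, -0.318, 0.948, -0.07], [0.0, 0.0, 0.0, 1.0]]
viewing_box [([0.6646, 0.0087, 0.001], 0.72), ([0.6116, -0.2621, 0.0045], 0.53)]
drawer_handle [([0.5077, 0.0403, 0.0609], 0.67)]
lid_handle [([0.594, 0.021, 0.1528], 0.75)]
box_hinge []
```

View pics/w1.png

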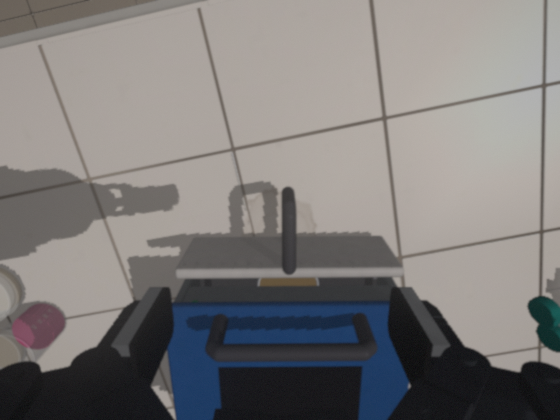

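The wrist picture shows the drawer handle at (289,230), the lid handle at (290,350), and box edges parallel to the image rows. So yaw of about -0.2 is right and the jaws are aligned. Three estimates put the drawer handle at (0.508, 0.040). I descend over the bar.

Emit:
{"method": "send_rows", "body": {"targets": [{"x": 12,"y": 4,"z": -40,"rx": 0,"ry": 0,"rz": 0,"gripper": 1},{"x": 12,"y": 4,"z": -80,"rx": 0,"ry": 0,"rz": 0,"gripper": 1},{"x": 12,"y": 4,"z": -120,"rx": 0,"ry": 0,"rz": 0,"gripper": 1},{"x": 12,"y": 4,"z": -150,"rx": 0,"ry": 0,"rz": 0,"gripper": 1},{"x": 12,"y": 4,"z": -175,"rx": 0,"ry": 0,"rz": 0,"gripper": 1},{"x": 12,"y": 4,"z": -186,"rx": 0,"ry": 0,"rz": 0,"gripper": 1},{"x": 12,"y": 4,"z": -186,"rx": 0,"ry": 0,"rz": 0,"gripper": 1}]}}

```text
time_s: 3.25
tool_pos: [0.5048, 0.0449, 0.1176]
eef_rot: [3.141, -0.001, 2.947]
contact_force: [0.6, 0.5, 0.5]
finger_gap: 0.0854
```

Emit:
{"method": "send_rows", "body": {"targets": [{"x": 0,"y": 0,"z": 0,"rx": 0,"ry": 0,"rz": 0,"gripper": 0},{"x": 0,"y": 0,"z": 0,"rx": 0,"ry": 0,"rz": 0,"gripper": 0},{"x": 0,"y": 0,"z": 0,"rx": 0,"ry": 0,"rz": 0,"gripper": 0},{"x": 0,"y": 0,"z": 0,"rx": 0,"ry": 0,"rz": 0,"gripper": 0},{"x": 0,"y": 0,"z": 0,"rx": 0,"ry": 0,"rz": 0,"gripper": 0},{"x": 0,"y": 0,"z": 0,"rx": 0,"ry": 0,"rz": 0,"gripper": 0},{"x": 0,"y": 0,"z": 0,"rx": 0,"ry": 0,"rz": 0,"gripper": 0},{"x": 0,"y": 0,"z": 0,"rx": 0,"ry": 0,"rz": 0,"gripper": 0}], "force": 40}}

```text
time_s: 4.05
tool_pos: [0.5044, 0.0411, 0.1182]
eef_rot: [-3.131, 0.0, 2.943]
contact_force: [-9.6, -39.0, 13.1]
finger_gap: 0.011
```

```bash
python3 - <<'E'
from h import *
s=ctrl.observe(); print(s['time_s'],s['tool_pos'],s['contact_force'],s['moment'],s['finger_gap'])
p=ctrl.snapshot('wrist'); save(p,'w2')
E
```

```text
4.05 [0.50438288 0.04113171 0.11820757] [ -9.60696484 -38.97881663  13.05888659] [-6.87279968  1.51942684 -0.2314374 ] 0.010978403733973598
```

View pics/w2.png

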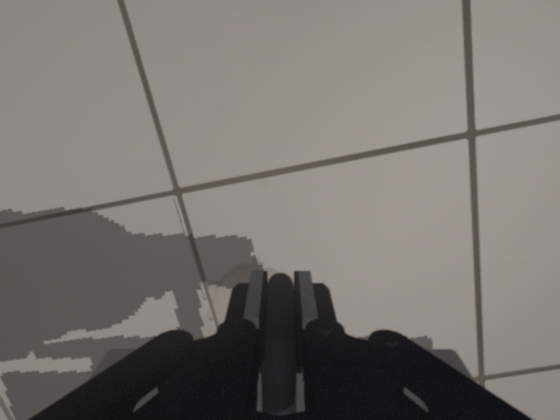

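The bar is gripped in the picture at (280,330), with a gap of 11 mm, but there is a side load of -39 N in y. I relieve that before pulling.

Emit:
{"method": "send_rows", "body": {"targets": [{"x": 0,"y": -1,"z": 0,"rx": 0,"ry": 0,"rz": 0,"gripper": 0},{"x": 0,"y": -1,"z": 0,"rx": 0,"ry": 0,"rz": 0,"gripper": 0}]}}

```text
time_s: 4.3
tool_pos: [0.5043, 0.0404, 0.1183]
eef_rot: [-3.133, -0.0, 2.943]
contact_force: [0.1, 4.1, 0.0]
finger_gap: 0.0109
```

Emit:
{"method": "send_rows", "body": {"targets": [{"x": -4,"y": 1,"z": 0,"rx": 0,"ry": 0,"rz": 0,"gripper": 0},{"x": -12,"y": 2,"z": 0,"rx": 0,"ry": 0,"rz": 0,"gripper": 0},{"x": -20,"y": 4,"z": 0,"rx": 0,"ry": 0,"rz": 0,"gripper": 0},{"x": -28,"y": 6,"z": 0,"rx": 0,"ry": 0,"rz": 0,"gripper": 0},{"x": -36,"y": 7,"z": 0,"rx": 0,"ry": 0,"rz": 0,"gripper": 0},{"x": -44,"y": 9,"z": 0,"rx": 0,"ry": 0,"rz": 0,"gripper": 0},{"x": -48,"y": 10,"z": 0,"rx": 0,"ry": 0,"rz": 0,"gripper": 0},{"x": -48,"y": 10,"z": 0,"rx": 0,"ry": 0,"rz": 0,"gripper": 0}]}}

```text
time_s: 5.1
tool_pos: [0.4549, 0.0503, 0.1183]
eef_rot: [-3.132, -0.001, 2.943]
contact_force: [-2.1, -6.0, -0.9]
finger_gap: 0.0107
```

Emit:
{"method": "send_rows", "body": {"targets": [{"x": -2,"y": 0,"z": 0,"rx": 0,"ry": 0,"rz": 0,"gripper": 0},{"x": -4,"y": 1,"z": 0,"rx": 0,"ry": 0,"rz": 0,"gripper": 0},{"x": -6,"y": 1,"z": 0,"rx": 0,"ry": 0,"rz": 0,"gripper": 0},{"x": -6,"y": 1,"z": 0,"rx": 0,"ry": 0,"rz": 0,"gripper": 0}]}}

```text
time_s: 5.5
tool_pos: [0.4484, 0.0515, 0.1183]
eef_rot: [-3.132, -0.002, 2.943]
contact_force: [-1.8, -0.8, -0.5]
finger_gap: 0.0109
```

Emit:
{"method": "send_rows", "body": {"targets": [{"x": -2,"y": 0,"z": 0,"rx": 0,"ry": 0,"rz": 0,"gripper": 0},{"x": -4,"y": 1,"z": 0,"rx": 0,"ry": 0,"rz": 0,"gripper": 0},{"x": -6,"y": 1,"z": 0,"rx": 0,"ry": 0,"rz": 0,"gripper": 0},{"x": -6,"y": 1,"z": 0,"rx": 0,"ry": 0,"rz": 0,"gripper": 0}]}}

```text
time_s: 5.9
tool_pos: [0.4463, 0.0519, 0.119]
eef_rot: [-3.133, 0.006, 2.943]
contact_force: [23.3, -4.3, -19.7]
finger_gap: 0.0107
```

The stop is felt at 23 N after 59 mm of travel, which with about 16 mm at the start makes 75 mm. I relax and release, then go straight up.

Emit:
{"method": "send_rows", "body": {"targets": [{"x": 0,"y": 0,"z": 0,"rx": 0,"ry": 0,"rz": 0,"gripper": 0},{"x": 0,"y": 0,"z": 0,"rx": 0,"ry": 0,"rz": 0,"gripper": 0.5},{"x": 0,"y": 0,"z": 0,"rx": 0,"ry": 0,"rz": 0,"gripper": 1},{"x": 0,"y": 0,"z": 0,"rx": 0,"ry": 0,"rz": 0,"gripper": 1},{"x": 0,"y": 0,"z": 0,"rx": 0,"ry": 0,"rz": 0,"gripper": 1},{"x": 0,"y": 0,"z": 0,"rx": 0,"ry": 0,"rz": 0,"gripper": 1}]}}

```text
time_s: 6.5
tool_pos: [0.4462, 0.0519, 0.1191]
eef_rot: [-3.133, 0.006, 2.943]
contact_force: [0.1, -0.4, 0.6]
finger_gap: 0.0815
```

Emit:
{"method": "send_rows", "body": {"targets": [{"x": 0,"y": 0,"z": 20,"rx": 0,"ry": 0,"rz": 0,"gripper": 1},{"x": 0,"y": 0,"z": 60,"rx": 0,"ry": 0,"rz": 0,"gripper": 1},{"x": 0,"y": 0,"z": 100,"rx": 0,"ry": 0,"rz": 0,"gripper": 1},{"x": 0,"y": 0,"z": 140,"rx": 0,"ry": 0,"rz": 0,"gripper": 1},{"x": 0,"y": 0,"z": 180,"rx": 0,"ry": 0,"rz": 0,"gripper": 1},{"x": 0,"y": 0,"z": 200,"rx": 0,"ry": 0,"rz": 0,"gripper": 1},{"x": 0,"y": 0,"z": 200,"rx": 0,"ry": 0,"rz": 0,"gripper": 1}]}}

```text
time_s: 7.2
tool_pos: [0.447, 0.0518, 0.3216]
eef_rot: [-3.133, 0.01, 2.943]
contact_force: [0.1, -0.1, -1.5]
finger_gap: 0.0855
```

```bash
python3 - <<'E'
from h import *
s=ctrl.observe(); print(s['time_s'],s['tool_pos'],s['eef_rot'],s['qpos'])
for c in ['wrist','top','scene']:
  p=ctrl.snapshot(c); save(p,c+'3')
  for n in ['viewing_box','drawer_handle','lid_handle','box_hinge']:
    print(n,[(np.round(d['position'],4).tolist(),round(d['conf'],2)) for d in ctrl.mark_of(p,n)[:2]])
E
```

```text
7.2 [0.44697586 0.05183558 0.32155584] [-3.13311229  0.01045983  2.94282198] [-0.06126768  0.12397461 -0.18169954  1.25592346 -0.00983403  0.13750211]
viewing_box [([0.663, 0.0084, -0.0008], 0.56)]
drawer_handle [([0.4538, 0.0508, 0.0583], 0.96)]
lid_handle [([0.5923, 0.0201, 0.1501], 0.78)]
box_hinge []
viewing_box [([0.6668, 0.005, 0.0033], 0.61)]
drawer_handle []
lid_handle [([0.5837, 0.0242, 0.1507], 0.56), ([0.6664, 0.007, 0.0014], 0.4)]
box_hinge [([0.754, -0.004, 0.1038], 0.9)]
viewing_box [([0.6626, 0.0085, 0.0006], 0.77)]
drawer_handle [([0.4555, 0.0522, 0.0605], 0.61)]
lid_handle [([0.6643, 0.0095, 0.0012], 0.29)]
box_hinge [([0.7497, -0.0065, 0.1046], 0.69)]
```

View pics/wrist3.png

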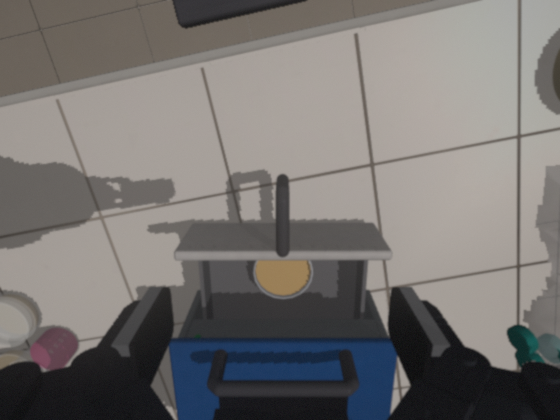

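The wrist picture shows the drawer fully out, with the dish at (283,272) clear of the lid edge, and the drawer handle at (283,215). Its measured position is (0.454, 0.051), 0.304 m from the hinge against 0.307 m expected. The lid handle comes out at about (0.5895, 0.0235). I turn 90° and move over it.

Emit:
{"method": "send_rows", "body": {"targets": [{"x": 20,"y": -4,"z": 0,"rx": 0,"ry": 0,"rz": 0.14,"gripper": 1},{"x": 40,"y": -8,"z": 0,"rx": 0,"ry": 0,"rz": 0.28,"gripper": 1},{"x": 60,"y": -12,"z": 0,"rx": 0,"ry": 0,"rz": 0.42,"gripper": 1},{"x": 80,"y": -16,"z": 0,"rx": 0,"ry": 0,"rz": 0.56,"gripper": 1},{"x": 100,"y": -20,"z": 0,"rx": 0,"ry": 0,"rz": 0.7,"gripper": 1},{"x": 120,"y": -24,"z": 0,"rx": 0,"ry": 0,"rz": 0.84,"gripper": 1},{"x": 142,"y": -28,"z": 0,"rx": 0,"ry": 0,"rz": 0.98,"gripper": 1},{"x": 142,"y": -28,"z": 0,"rx": 0,"ry": 0,"rz": 1.12,"gripper": 1}]}}

```text
time_s: 8.75
tool_pos: [0.5902, 0.0233, 0.3181]
eef_rot: [-3.133, 0.006, -2.215]
contact_force: [-0.5, 0.3, -0.2]
finger_gap: 0.0854
```

Emit:
{"method": "send_rows", "body": {"targets": [{"x": 0,"y": 0,"z": 0,"rx": 0,"ry": 0,"rz": 0.14,"gripper": 1},{"x": 0,"y": 0,"z": 0,"rx": 0,"ry": 0,"rz": 0.28,"gripper": 1},{"x": 0,"y": 0,"z": 0,"rx": 0,"ry": 0,"rz": 0.42,"gripper": 1},{"x": 0,"y": 0,"z": 0,"rx": 0,"ry": 0,"rz": 0.45,"gripper": 1},{"x": 0,"y": 0,"z": 0,"rx": 0,"ry": 0,"rz": 0.45,"gripper": 1}]}}

```text
time_s: 9.25
tool_pos: [0.5902, 0.0233, 0.3181]
eef_rot: [-3.133, 0.006, -1.765]
contact_force: [0.6, 0.2, -0.1]
finger_gap: 0.0856
```

```bash
python3 - <<'E'
from h import *
s=ctrl.observe(); print(s['time_s'],s['tool_pos'],s['eef_rot'],s['qpos'])
for c in ['wrist']:
  p=ctrl.snapshot(c); save(p,c+'4')
  for n in ['viewing_box','drawer_handle','lid_handle','box_hinge']:
    print(n,[(np.round(d['position'],4).tolist(),round(d['conf'],2)) for d in ctrl.mark_of(p,n)[:2]])
E
```

```text
9.25 [0.59020796 0.02328682 0.31807369] [-3.13275848  0.00585653 -1.76477406] [-0.1002948   0.3691325   0.14785932  1.34017974  0.00500422 -1.47706414]
viewing_box [([0.6666, 0.0069, 0.0004], 0.92)]
drawer_handle [([0.4542, 0.0492, 0.0597], 0.95)]
lid_handle [([0.5883, 0.0255, 0.1526], 0.72)]
box_hinge []
```

View pics/wrist4.png

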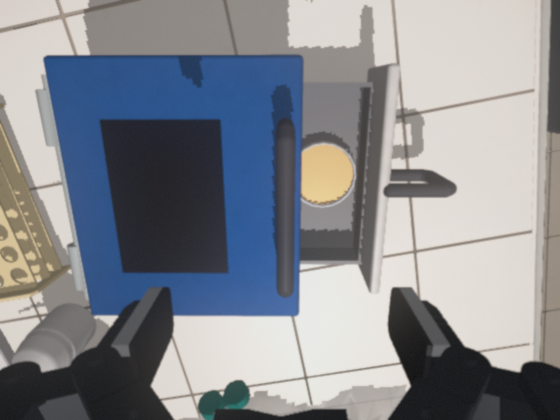

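The picture shows the lid handle upright at column 287, midway between the fingers (centre 280), and the drawer still out at (380,180). I descend to the bar and grip.

Emit:
{"method": "send_rows", "body": {"targets": [{"x": -1,"y": 0,"z": -35,"rx": 0,"ry": 0,"rz": 0,"gripper": 1},{"x": -1,"y": 0,"z": -65,"rx": 0,"ry": 0,"rz": 0,"gripper": 1},{"x": -1,"y": 0,"z": -90,"rx": 0,"ry": 0,"rz": 0,"gripper": 1},{"x": -1,"y": 0,"z": -104,"rx": 0,"ry": 0,"rz": 0,"gripper": 1},{"x": -1,"y": 0,"z": -109,"rx": 0,"ry": 0,"rz": 0,"gripper": 1},{"x": -1,"y": 0,"z": -109,"rx": 0,"ry": 0,"rz": 0,"gripper": 1}]}}

```text
time_s: 10.1
tool_pos: [0.589, 0.0233, 0.209]
eef_rot: [-3.133, 0.006, -1.766]
contact_force: [0.9, -0.6, -0.3]
finger_gap: 0.0853
```

Emit:
{"method": "send_rows", "body": {"targets": [{"x": 0,"y": 0,"z": 0,"rx": 0,"ry": 0,"rz": 0,"gripper": 0},{"x": 0,"y": 0,"z": 0,"rx": 0,"ry": 0,"rz": 0,"gripper": 0},{"x": 0,"y": 0,"z": 0,"rx": 0,"ry": 0,"rz": 0,"gripper": 0},{"x": 0,"y": 0,"z": 0,"rx": 0,"ry": 0,"rz": 0,"gripper": 0},{"x": 0,"y": 0,"z": 0,"rx": 0,"ry": 0,"rz": 0,"gripper": 0},{"x": 0,"y": 0,"z": 0,"rx": 0,"ry": 0,"rz": 0,"gripper": 0}], "force": 40}}

```text
time_s: 10.7
tool_pos: [0.5883, 0.0235, 0.2092]
eef_rot: [-3.135, 0.006, -1.766]
contact_force: [-6.6, 0.5, 6.2]
finger_gap: 0.0105
```

```bash
python3 - <<'E'
from h import *
s=ctrl.observe(); print(s['time_s'],s['tool_pos'],s['eef_rot'],s['contact_force'],s['moment'],s['finger_gap'])
E
```

```text
10.7 [0.58827743 0.02351217 0.2091623 ] [-3.13476921  0.00579152 -1.76599467] [-6.64548161  0.45652966  6.18257574] [0.18263426 1.29594889 0.07962176] 0.01047853225632946
```

```bash
python3 -c "
import numpy as np
for d in [4,8,12,16,20,24,28,30,34,38,42,45]:
  f=np.radians(d)+np.arctan2(50,168);r=np.hypot(50,168);u=168-r*np.cos(f);print(d,np.round([u*.981,-u*.196,r*np.sin(f)-50],1))"
```

```text
4 [ 3.8 -0.8 11.6]
8 [ 8.4 -1.7 22.9]
12 [13.8 -2.8 33.8]
16 [19.9 -4.  44.4]
20 [26.7 -5.3 54.4]
24 [34.2 -6.8 64. ]
28 [42.3 -8.5 73. ]
30 [46.6 -9.3 77.3]
34 [ 55.6 -11.1  85.4]
38 [ 65.1 -13.   92.8]
42 [ 75.2 -15.   99.6]
45 [ 83.  -16.6 104.1]
```

Emit:
{"method": "send_rows", "body": {"targets": [{"x": 4,"y": -1,"z": 12,"rx": 0,"ry": 0,"rz": 0,"gripper": 0},{"x": 8,"y": -2,"z": 23,"rx": 0,"ry": 0,"rz": 0,"gripper": 0},{"x": 14,"y": -3,"z": 34,"rx": 0,"ry": 0,"rz": 0,"gripper": 0},{"x": 20,"y": -4,"z": 44,"rx": 0,"ry": 0,"rz": 0,"gripper": 0},{"x": 20,"y": -4,"z": 44,"rx": 0,"ry": 0,"rz": 0,"gripper": 0}]}}

```text
time_s: 11.2
tool_pos: [0.6076, 0.0197, 0.2539]
eef_rot: [-3.137, 0.006, -1.766]
contact_force: [-10.4, 1.9, 3.4]
finger_gap: 0.0102
```

```bash
python3 - <<'E'
from h import *
s=ctrl.observe(); print(s['time_s'],s['tool_pos'],s['eef_rot'],s['contact_force'],s['moment'],s['finger_gap'])
p=ctrl.snapshot('wrist'); save(p,'w5')
E
```

```text
11.2 [0.60760016 0.01973532 0.25393788] [-3.1366254   0.00598004 -1.76582015] [-10.38452647   1.88125212   3.3723068 ] [0.50428085 1.96309866 0.05203782] 0.010218490241600821
```

View pics/w5.png

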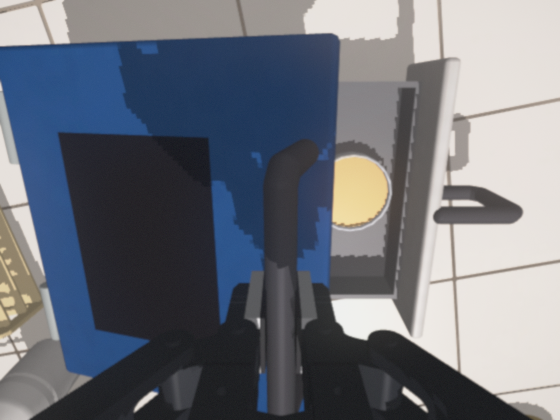

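The bar is held at (283,280) and the lid is rising. The drawer is untouched. I continue along the arc.

Emit:
{"method": "send_rows", "body": {"targets": [{"x": 7,"y": -1,"z": 10,"rx": 0,"ry": 0,"rz": 0,"gripper": 0},{"x": 14,"y": -3,"z": 19,"rx": 0,"ry": 0,"rz": 0,"gripper": 0},{"x": 23,"y": -4,"z": 28,"rx": 0,"ry": 0,"rz": 0,"gripper": 0},{"x": 32,"y": -6,"z": 37,"rx": 0,"ry": 0,"rz": 0,"gripper": 0},{"x": 41,"y": -8,"z": 44,"rx": 0,"ry": 0,"rz": 0,"gripper": 0},{"x": 51,"y": -10,"z": 52,"rx": 0,"ry": 0,"rz": 0,"gripper": 0},{"x": 58,"y": -12,"z": 57,"rx": 0,"ry": 0,"rz": 0,"gripper": 0},{"x": 58,"y": -12,"z": 57,"rx": 0,"ry": 0,"rz": 0,"gripper": 0}]}}

```text
time_s: 12.05
tool_pos: [0.6653, 0.0083, 0.312]
eef_rot: [-3.137, 0.007, -1.765]
contact_force: [-7.9, 5.2, 15.6]
finger_gap: 0.0107
```

```bash
python3 - <<'E'
from h import *
s=ctrl.observe(); print(s['time_s'],s['tool_pos'],s['eef_rot'],s['contact_force'],s['moment'],s['finger_gap'])
for c in ['wrist','top','scene']:
  p=ctrl.snapshot(c); save(p,c+'6')
  for n in ['drawer_handle','lid_handle','box_hinge','viewing_box']:
    print(n,[(np.round(d['position'],4).tolist(),round(d['conf'],2)) for d in ctrl.mark_of(p,n)[:2]])
E
```

```text
12.05 [0.66530827 0.00828148 0.31197216] [-3.13650826  0.0072216  -1.76536729] [-7.88690747  5.20505636 15.63327952] [0.97693291 1.62426187 0.04040071] 0.010669324122274204
drawer_handle [([0.4541, 0.0511, 0.0586], 0.6)]
lid_handle [([0.6679, 0.0081, 0.251], 0.78), ([0.7515, -0.0093, 0.1038], 0.74)]
box_hinge [([0.7536, -0.0068, 0.1026], 0.93)]
viewing_box []
drawer_handle []
lid_handle [([0.6598, 0.0099, 0.2514], 0.78)]
box_hinge [([0.7544, -0.0066, 0.1063], 0.7)]
viewing_box [([0.4393, -0.3009, -0.0007], 0.69), ([0.6674, 0.0072, -0.0025], 0.61)]
drawer_handle [([0.4554, 0.0489, 0.0604], 0.7)]
lid_handle [([0.6644, 0.0137, 0.2513], 0.96), ([0.731, -0.27, -0.0004], 0.33)]
box_hinge [([0.7509, -0.0043, 0.1053], 0.96)]
viewing_box [([0.6646, 0.0072, 0.0017], 0.73)]
```

View pics/scene6.png

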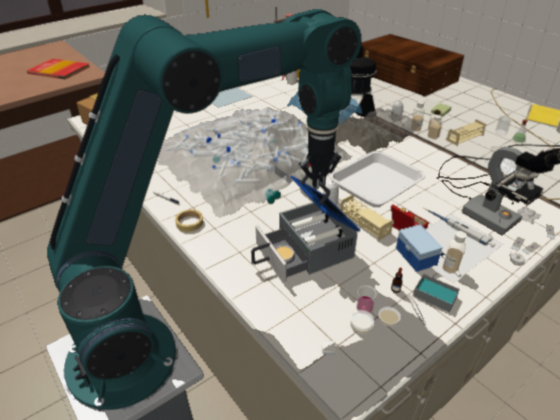

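View pics/wrist6.png

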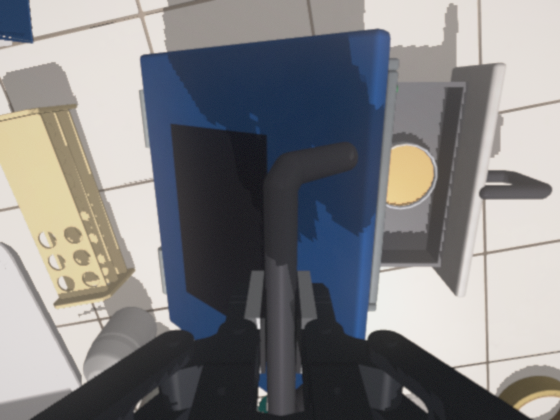

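The lid is at roughly 43°: 59.6° - 16.6° from tool travel, which agrees with the network's handle and hinge points. The scene picture shows the lid raised at (325,200), held by the gripper, and the drawer still out at (280,255). I make a small final advance.

Emit:
{"method": "send_rows", "body": {"targets": [{"x": 2,"y": 0,"z": 2,"rx": 0,"ry": 0,"rz": 0,"gripper": 0},{"x": 5,"y": -1,"z": 3,"rx": 0,"ry": 0,"rz": 0,"gripper": 0},{"x": 5,"y": -1,"z": 3,"rx": 0,"ry": 0,"rz": 0,"gripper": 0},{"x": 5,"y": -1,"z": 3,"rx": 0,"ry": 0,"rz": 0,"gripper": 0}]}}

```text
time_s: 13.2
tool_pos: [0.6697, 0.0075, 0.3146]
eef_rot: [-3.137, 0.007, -1.765]
contact_force: [-1.9, 0.9, 1.8]
finger_gap: 0.0102
```

```bash
cat > ang.py <<'E'
from h import *
from scipy.spatial.transform import Rotation as Ro
s=ctrl.observe(); print(s['time_s'],s['tool_pos'],s['contact_force'],s['moment'],s['finger_gap'],np.abs(s['joint_vel']).max())
R=Ro.from_euler('xyz',s['eef_rot']).as_matrix()
g=s['tool_pos']+R@[0,0,.054]; print('grasp',g)
h=np.array([.7525,-.0063,.105]); e=np.array([.981,-.196,0])
print('angle',np.degrees(np.arctan2(g[2]-h[2],-(g-h)@e)-np.arctan2(50,168)), np.hypot(g[2]-h[2],(g-h)@e))
import sys
def proj(p,X,wr=False):
    if 'hand_eye' in p:
        H=np.array(p['hand_eye']); T=np.eye(4);T[:3,:3]=R;T[:3,3]=s['tool_pos']; W=np.linalg.inv(T@H); r,t=W[:3,:3],W[:3,3]
    else: r,t=np.array(p['R']),np.array(p['t'])
    c=X@r.T+t; a=c[:,:2]/c[:,2:]; a=a*(1+p['k1']*(a**2).sum(1,keepdims=True))
    f=210/np.tan(np.radians(p['vfov']/2)); return a*f+[p['cx'],p['cy']]
yv=np.array([.196,.981,0]); z=np.array([0,0,1.])
for c in ['wrist','scene']:
    p=ctrl.snapshot(c); save(p,c+sys.argv[1])
    im=cv2.cvtColor(p['image'],cv2.COLOR_RGB2BGR)
    im=cv2.resize(im,None,fx=3,fy=3,interpolation=cv2.INTER_CUBIC)
    for th,col in [(40,(0,0,255)),(45,(0,255,0)),(50,(0,255,255))]:
        t=np.radians(th); lx=e*np.cos(t)-z*np.sin(t); lz=e*np.sin(t)+z*np.cos(t)
        X=np.array([h+lx*a+yv*b+lz*d for a,b,d in [(0,-.102,.012),(-.176,-.102,.012),(-.176,.102,.012),(0,.102,.012)]])
        cv2.polylines(im,[np.int32((proj(p,X)+.5)*3)],True,col,1)
    x0,y0=(700,480) if c=='scene' else (300,0)
    cv2.imwrite(f'pics/{c}o{sys.argv[1]}.png',im[y0:y0+500 if c=='scene' else 600,x0:x0+500] if c=='scene' else cv2.resize(im,(800,600)))
    for n in ['drawer_handle','lid_handle','box_hinge']:
        print(n,[(np.round(d['position'],4).tolist(),round(d['conf'],2)) for d in ctrl.mark_of(p,n)[:1]])
E
python3 ang.py 7
```

```text
13.2 [0.66965864 0.00748078 0.31464724] [-1.8620663   0.86797326  1.82813339] [0.25447337 0.59653525 0.10974911] 0.01016429140041894 0.005198527931706418
grasp [0.66997319 0.00780958 0.26064915]
angle 45.15001321831887 0.17673826442356724
drawer_handle [([0.4521, 0.0478, 0.0612], 0.56)]
lid_handle [([0.6743, 0.0087, 0.2541], 0.63)]
box_hinge [([0.7532, -0.0089, 0.1083], 0.75)]
drawer_handle [([0.4532, 0.0518, 0.0638], 0.96)]
lid_handle [([0.6088, -0.2627, -0.0008], 0.69)]
box_hinge [([0.7515, -0.0045, 0.1051], 0.72)]
```

View pics/sceneo7.png

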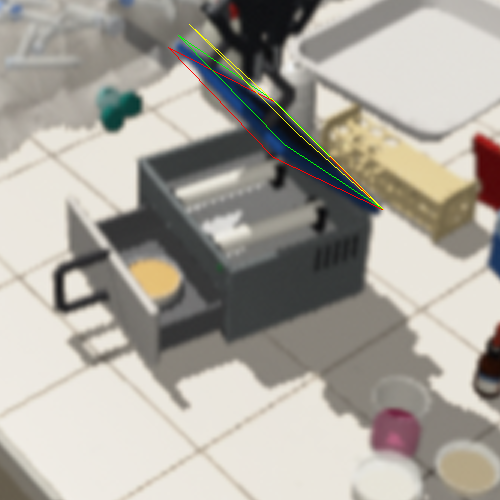

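View pics/wristo7.png

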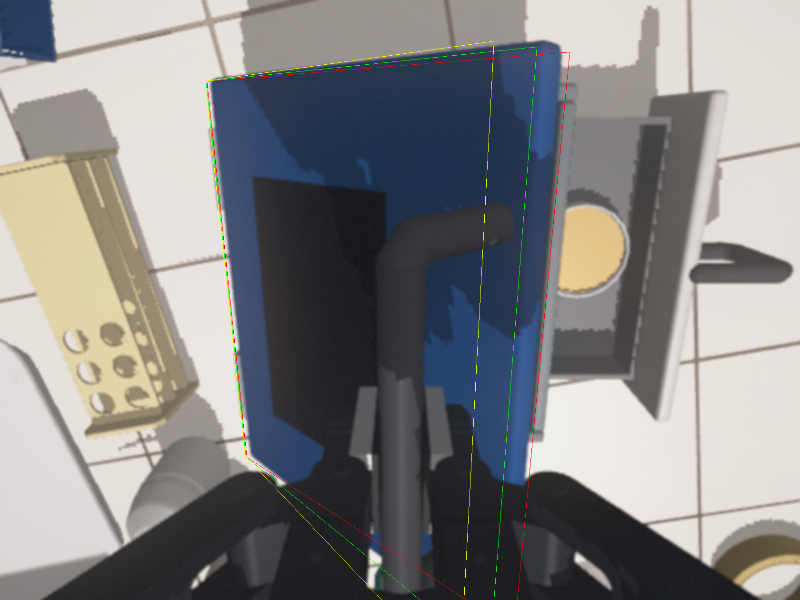

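The green 45° outline lies on the lid's front edge in both pictures: column 535 against an edge near 540 in the wrist view, and corner (180,37) against (178,42) in the scene view. That is 44 to 45°, and the tool gives 45.1°. I hold, then check that it is steady and that the other things have not moved.

Emit:
{"method": "send_rows", "body": {"targets": [{"x": 0,"y": 0,"z": 0,"rx": 0,"ry": 0,"rz": 0,"gripper": 0},{"x": 0,"y": 0,"z": 0,"rx": 0,"ry": 0,"rz": 0,"gripper": 0},{"x": 0,"y": 0,"z": 0,"rx": 0,"ry": 0,"rz": 0,"gripper": 0},{"x": 0,"y": 0,"z": 0,"rx": 0,"ry": 0,"rz": 0,"gripper": 0}]}}

```text
time_s: 14.0
tool_pos: [0.6696, 0.0075, 0.3147]
eef_rot: [-3.137, 0.007, -1.765]
contact_force: [-3.8, 1.3, 2.4]
finger_gap: 0.0106
```

```bash
python3 ang.py 8; python3 - <<'E'
from h import *
for c in ['scene','top']:
  p=ctrl.snapshot(c)
  for n in ['tape_roll','blue_marker','brown_bottle','pink_beaker','small_dish_box']:
    print(c,n,[(np.round(d['position'],3).tolist(),round(d['conf'],2)) for d in ctrl.mark_of(p,n)[:1]])
E
```

```text
14.0 [0.66962182 0.00747827 0.31465521] [-3.83592504  1.26041868  2.40177008] [0.28142028 0.68655728 0.05067148] 0.010579834005890479 0.001760967958967922
grasp [0.66994227 0.00780426 0.26065715]
angle 45.142879309867226 0.1767591818416884
drawer_handle [([0.4518, 0.0483, 0.0601], 0.86)]
lid_handle [([0.6729, 0.0073, 0.2536], 0.66)]
box_hinge [([0.7536, -0.0058, 0.1078], 0.94)]
drawer_handle [([0.4571, 0.05, 0.0593], 0.6)]
lid_handle [([0.6699, 0.0102, 0.2539], 0.93)]
box_hinge [([0.7527, -0.0098, 0.1042], 0.93)]
scene tape_roll [([0.409, 0.374, -0.001], 0.8)]
scene blue_marker [([0.412, 0.558, -0.002], 0.46)]
scene brown_bottle [([0.731, -0.273, -0.002], 0.47)]
scene pink_beaker [([0.608, -0.266, -0.003], 0.57)]
scene small_dish_box [([0.457, 0.051, 0.06], 0.56)]
top tape_roll [([0.412, 0.37, -0.005], 0.64)]
top blue_marker [([0.412, 0.56, -0.003], 0.57)]
top brown_bottle [([0.412, 0.557, -0.002], 0.7)]
top pink_beaker [([0.61, -0.261, 0.002], 0.51)]
top small_dish_box []
```

```bash
python3 -c "
from workcell import ctrl
print(ctrl.close_job()); print(ctrl.observe()['time_s'])"
```

```text
the job is handed in; nothing more can be done
None
the job is handed in; nothing more can be done
```

I pulled the drawer to its stop first, then lifted the lid by its handle bar. I handed the job in with the lid held at about 45°, at around 14.5 s of the 48 s allowed.

- **Drawer:** I felt the stop at 23 N after 59 mm of travel, from about 16 mm open at the start, which matches the 75 mm travel. The last looks put its handle at about (0.452–0.457, 0.049), so it stayed out while the lid was lifted.
- **Lid angle:** The tool position gives 45.1°. The lid outline drawn over the wrist and scene pictures reads slightly lower, about 44–44.5°.
- **Steadiness:** Over the last 0.8 s before handing in, the arm and grip were steady, with about 5 N on the tool. The highest force I read was about 42 N at the wrist, a brief sideways load while closing on the drawer handle, which I eased before pulling.
- **Other things on the bench:** The tape roll, marker, beaker and brown bottle read the same as at the start. In the last check the networks did not find the small dish box: they missed it in the top view and gave the drawer handle's position for it in the scene view. The top view also mistook the marker for the bottle. The arm's path did not go near the dish box.

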